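Third hand at the tree-stand jig

ROBOT

A 6-joint arm with a two-finger parallel gripper is mounted at the origin on the work surface. World frame = base frame: x ahead of the robot, y to its left, z up, the work surface at z = 0. Lengths are in mm, angles in rad, forces in N, time in s.
With the tool pointing down it reaches from about 350 to 975 mm from the base axis. Payload 7.1 kg.
Tool frame: the origin (TCP) lies at the very end of the fingers, on their centre line; the grasp point (between the pads) lies 19 mm behind it (ctrl.grip_point_offset is the distance from the TCP to the grasp point, in mm); z points along the fingers, y is the direction in which the jaws open and shut (so a half turn about z gives the same grasp; the last joint's range is limited). The gripper opens to 88 mm and grips with 3 to 60 N. Pads are 20 mm wide; open, the fingers measure 115 mm over their backs; the gripper's body (75 mm by 178 mm) begins 61 mm behind the grasp point.
Start: joints at [-1.121, 0.423, 1.63, -0, 1.089, -0.019], TCP at [282.399, -557.544, 222.675] pointing down, gripper open.
Joint ranges: [-3, 3], [-0.9, 2.11], [0.09, 2.58], [-1.31, 4.45], [0.11, 2.69], [-2.54, 2.54]. Speed limits (rad/s): [2.39, 2.39, 3.01, 3.14, 3.14, 3.14].

INTERFACE

Orientations are given as a rotation vector (axis times angle).
In Python, from workcell import ctrl gives the robot as it stands.
- The arm moves only by the tool move_arm, never from a script. Its argument "increments" is one flat list of numbers, 5 for each row, row after row: the closure in counts, from 0 (fully open) to 255 (shut), then the shift along the tool's x, y, z in mm, then the turn about the tool's z in degrees. In form: [grip, dx, dy, dz, yaw, grip, dx, dy, dz, yaw, ...]. A call has 1 to 12 rows; each row is the pose to reach, as a shift and turn from the pose measured when the call began, along the tool's axes at that moment; what a row does not reach only later rows make up. A row lasts 1/8 s, in which the tool goes at most 62.5 mm and 10.7 degrees, less where a joint would pass 70% of its speed; a pose out of reach is approached as far as the arm can. A call with a gripper value outside its range is refused whole. The fingers move at their own pace and stop on an object; the grip force is fixed at half the most. Time passes only in rows, so rows that repeat a pose let the fingers close. It gives the time, the measured TCP pose, the force and the opening at its end, in the units of the state.
- ctrl.get_obs(): the state, without advancing time (a new reading comes with each control period).
- ctrl.get_image(name): name is "side" or "top"; returns a dict with "frame" (420x560x3 uint8, red, green, blue), "vertical_fov" (degrees; the focal length in pixels is half the picture's height over the tangent of half this angle, whatever the lens; pixels are square), "cx", "cy" (the principal point, pixels), "distortion" ([k1, k2, p1, p2, k3] as OpenCV has them; the pictures are not rectified), "pose" (4x4, takes a point from camera to world coordinates). Camera axes: x right, y down, z forward; pixel columns grow to the right and rows downward; lengths in mm; the calibration is good to about 2 mm. A picture is of the moment at which its call begins. There is no depth.
- ctrl.close_job(): hands the job in, once; it reports no verdict.
The state is a dict: "t": time; "qpos": joint angles; "qvel": joint speeds; "joint_torque": joint torques, N m; "ee_pos": TCP position; "orientation": TCP orientation; "ft_force": force on the tool from outside, world axes, zero at the start; "moment": the same for the moment, N m; "width": finger opening in mm.
Only numpy, scipy, OpenCV 4.12 (cv2) and the standard library are available. Lean on these libraries where they do the work, as an engineer would, in place of code of your own. Each camera call takes 0.05 s, during which the arm holds its last target.

TASK

Be a third hand for someone about to drive screws: pick up the notched wooden brace (the one with a tall heel and a low toe), lay it flat on the jig's plywood bed with its tall square end facing the spring-loaded stop, centred and square to it, and then slide it against the stop plate until the pointer stands between the two white ribs of the gauge. Never drive the stop all the way in, and leave everything else on the bench where it is. Finish while still holding the brace: gripped, flat on the bed and steadily pressed, with the pointer between the ribs.

Things in the scene. Friction and masses are not known exactly. Their poses are not given: they have to be found in the camera images.
- brace: The notched brace, bare light wood, about 150 g, 140 long x 36 wide. Origin: centre of the underside; x along the length towards the tall end, z up. The tall heel (50 mm high) spans x -20 to +70 mm, the low toe (22 mm high) x -70 to -20 mm, both full width. A thin black rubber strip lies on the heel's top. Starts on the bench.
- brace_face (a point): Centre of the brace's tall square end, the face that is pressed on the stop: at x +70, z +25 mm in the brace's frame.
- brace_grip (a point): A good place to grip the brace across its 36 mm width, inside the heel: x +20, z +30 mm in the brace's frame.
- jig: Fixed jig: plywood board 120 wide, 20 thick; its top, the bed, runs from x -110 to +190 mm. Origin on the bench under the bed's middle line; z up; x is the pressing direction, from the open end to the stop. No walls before the stop plate. Behind the plate a grey spring housing, x 107 to 157 mm, 76 wide, top 72 mm above the bench; on it two white cross ribs 10 mm apart form the gauge.
- bed_top (a point): Point on the bed's top surface, straight above the jig's origin (20 mm above the bench).
- stop_face (a point): Centre of the width of the stop plate's front face, 25 mm above the bed; moves with the plate (at jig x 70 mm when the stop is at rest). The upright aluminium plate is 70 wide, 10 thick, and stands from 2 to 58 mm above the bed; its pointer arm reaches back over the housing, up to 66 mm above the bed.
- stop (a joint): Travel of the sprung stop plate along the jig's +x (m): 0 at rest, 0.020 at its hard end. It pushes back with 5 N at first touch plus 0.5 N per mm. The pointer stands between the ribs from 0.005 to 0.015, midway at 0.010 (10 N).
- plain_brace: Bystander: plain straight wooden brace, 140 x 36 x 36 mm, without notch; origin under its centre, x along its length.
- short_block: Bystander: short wooden block, 75 x 36 x 50 mm; origin under its centre, x along its length.
- apple_a: Bystander: model apple, 76 mm wide, 88 mm high with its stem clip; origin under its centre.
- apple_b: Bystander: a second model apple of the same size; origin under its centre.
- tape: Bystander: roll of tape, 70 mm across, 24 mm high; origin under its centre.
- driver: Bystander: screwdriver lying on the bench.
- tub: Bystander: open tub of screws, 100 x 70 x 45 mm; origin under its centre.
Not all that is in view belongs to the job. Leave any purple or red look-alike of the brace alone.

How it is judged (in metres and radians):
On the way, in this order (a step that is already met when the one before it is completed fails the run):
1. the notched brace is held in the gripper, lifted clear of bench and jig (height (world z) of brace above 0.03 m and contact force between the fingers and brace above 2 N), for 0.2 s.
2. the brace lies flat on the bed, square to the stop and centred, tall end towards it, and does not press it yet (z of brace in the frame of jig between 0.015 and 0.025 m and angle between brace's own z axis and vertical below 0.08 rad and angle between the x axis of brace and the x axis of jig, either way round below 0.12 rad and y of brace_face in the frame of jig between -0.015 and 0.015 m and x of brace_face in the frame of jig above -0.03 m and value of joint stop below 0.004 m), for 0.1 s.
At the end, for the whole second after the job is handed in: Brace still gripped, flat on the bed (within 5 mm, tilt under 0.08 rad), square to the stop (0.12 rad), tall end on the plate within 15 mm of its middle, at rest; stop travel 4 to 16 mm, push on the plate 5 to 16 N, through the last second (z of brace in the frame of jig between 0.015 and 0.025 m and angle between brace's own z axis and vertical below 0.08 rad and angle between the x axis of brace and the x axis of jig, either way round below 0.12 rad and y of brace_face in the frame of jig between -0.015 and 0.015 m and x of brace_face in the frame of jig above 0.07 m and value of joint stop between 0.004 and 0.016 m and contact force between brace and stop between 5 and 16 N and contact force between the fingers and brace above 2 N and linear speed of brace below 0.01 m/s); the arm keeps its last pose, push and grip.
It fails at once if the stop was driven to its hard end (value of joint stop above 0.019 m).
It fails at once if another thing on the bench was moved by more than 30 mm (distance of any of plain_brace, short_block, apple_a, apple_b, tape, driver, tub from where it was at the start of the episode above 0.03 m).
It also fails if it takes over 45 s, if anything falls off the work surface, if the arm or the gripper's body presses on something with over 40 N, if the wrist force passes 120 N, or if a joint passes its speed limit or range.

## Working session

There is one attempt and no reset: what is moved stays moved. The work goes in short steps, Python scripts to look and compute and a tool call to move; the robot and the scene stay as the last step left them, time stands still between calls to the robot, and variables do not carry over. Pictures are saved under pics/ and viewed, and the job is handed in when it is done.

Besides the shell and the picture viewer there is one more tool, called as name(argument=value, ...) on one line, values as JSON. move_arm: Moves the arm, as the interface text tells. Its arguments: {"type":"object","properties":{"increments":{"type":"array","items":{"type":"number"}}},"required":["increments"]}

```bash
mkdir -p pics; ls
python3 - <<'E'
from workcell import ctrl
import cv2, numpy as np, pickle
for n in ("top","side"):
    im=ctrl.get_image(n); pickle.dump(im,open(f"{n}0.pkl","wb"))
    cv2.imwrite(f"pics/{n}0.png",im["frame"][:,:,::-1])
    print(n,{k:v for k,v in im.items() if k!="frame"})
o=ctrl.get_obs();print(o)
E
```

```text
pics
top {'vertical_fov': 42.72514284623847, 'cx': 287.02542511138273, 'cy': 217.63198591216502, 'distortion': array([-0.07447169,  0.        ,  0.        ,  0.        ,  0.        ]), 'pose': array([[ 1.65108639e-02, -9.82890096e-01,  1.83451495e-01,
         3.02166827e+02],
       [-9.99616833e-01, -1.21497881e-02,  2.48710487e-02,
         2.22119124e+01],
       [-2.22166107e-02, -1.83791845e-01, -9.82714089e-01,
         1.47682873e+03],
       [ 0.00000000e+00,  0.00000000e+00,  0.00000000e+00,
         1.00000000e+00]])}
side {'vertical_fov': 47.96284022708906, 'cx': 289.6565511917681, 'cy': 208.68728877291247, 'distortion': array([-0.02622621,  0.        ,  0.        ,  0.        ,  0.        ]), 'pose': array([[-9.95014499e-01, -7.09138509e-02,  7.01239847e-02,
         4.82759913e+02],
       [-9.89816347e-02,  6.16200865e-01, -7.81344437e-01,
         1.08075344e+03],
       [ 1.21976828e-02, -7.84390030e-01, -6.20147964e-01,
         9.01144954e+02],
       [ 0.00000000e+00,  0.00000000e+00,  0.00000000e+00,
         1.00000000e+00]])}
{'t': 0.1, 'qpos': array([-1.12097947e+00,  4.23732747e-01,  1.63060098e+00, -1.01883685e-05,
        1.08861353e+00, -1.90178220e-02]), 'qvel': array([-0.00055601, -0.0030578 , -0.00276741, -0.00174215,  0.00020368,
       -0.00067521]), 'joint_torque': array([-1.80254956e-04, -5.45617175e+01, -2.74323392e+01,  6.45306520e-02,
        1.87397667e-02, -1.86902662e-05]), 'ee_pos': array([ 282.19731129, -557.10367851,  222.00416385]), 'orientation': array([-3.05438261e+00, -7.29417810e-01,  4.68442603e-04]), 'ft_force': array([ 0.35168773,  0.02036456, -0.30576643]), 'moment': array([-0.07690476, -0.02355518, -0.00401974]), 'width': 88.20615844102112}
```

View pics/top0.png

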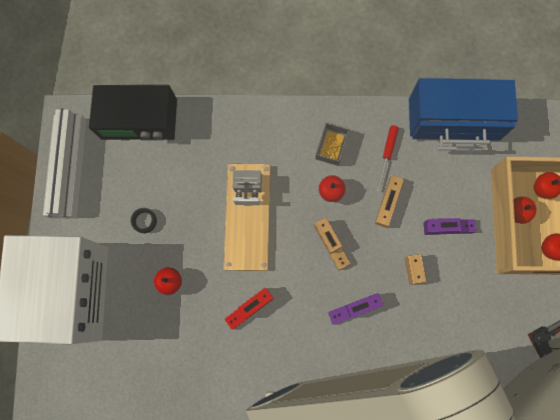

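View pics/side0.png

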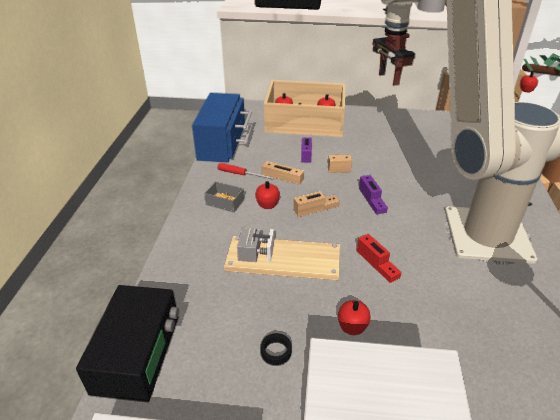

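Run:
```python
import cv2,pickle,numpy as np
t=pickle.load(open("top0.pkl","rb"))["frame"][:,:,::-1];s=pickle.load(open("side0.pkl","rb"))["frame"][:,:,::-1]
a=cv2.resize(t[205:285,300:380],(400,400),interpolation=cv2.INTER_CUBIC)
b=cv2.resize(s[180:230,280:350],(400,286),interpolation=cv2.INTER_CUBIC)
b=cv2.copyMakeBorder(b,0,114,0,0,cv2.BORDER_CONSTANT)
cv2.imwrite("pics/crop0.png",np.hstack([a,b]))
c=cv2.resize(t[155:280,215:280],(312,600),interpolation=cv2.INTER_CUBIC)
d=cv2.resize(s[220:285,220:345],(480,250),interpolation=cv2.INTER_CUBIC)
d=cv2.copyMakeBorder(d,0,350,0,0,cv2.BORDER_CONSTANT)
cv2.imwrite("pics/crop1.png",np.hstack([c,d]))
```

```text
(no output)
```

View pics/crop0.png

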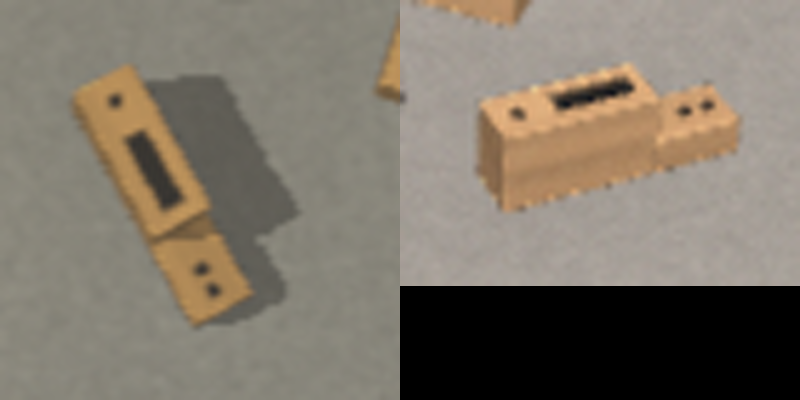

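View pics/crop1.png

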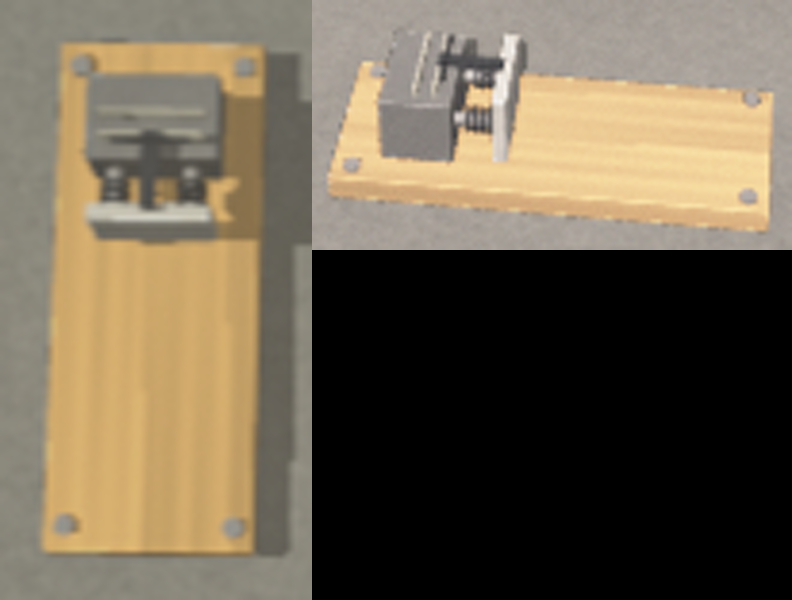

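```bash
cat > h.py <<'E'
import cv2,pickle,numpy as np
def ray(im,px,z):
    h,w=im["frame"].shape[:2]; f=h/2/np.tan(np.radians(im["vertical_fov"])/2)
    K=np.array([[f,0,im["cx"]],[0,f,im["cy"]],[0,0,1]])
    p=cv2.undistortPoints(np.array(px,float).reshape(-1,1,2),K,im["distortion"]).reshape(-1,2)
    T=im["pose"]; d=np.c_[p,np.ones(len(p))]@T[:3,:3].T; o=T[:3,3]
    return (o+d*((z-o[2])/d[:,2])[:,None])[:,:2]
def proj(im,P):
    h,w=im["frame"].shape[:2]; f=h/2/np.tan(np.radians(im["vertical_fov"])/2)
    K=np.array([[f,0,im["cx"]],[0,f,im["cy"]],[0,0,1]]);T=np.linalg.inv(im["pose"])
    return cv2.projectPoints(np.array(P,float).reshape(-1,1,3),cv2.Rodrigues(T[:3,:3])[0],T[:3,3],K,im["distortion"])[0].reshape(-1,2)
E
python3 - <<'E'
from h import *
t=pickle.load(open("top0.pkl","rb"));s=pickle.load(open("side0.pkl","rb"))
def rep(n,im,c,sc,off,z):
    px=(np.array(c,float)+.5)/sc-.5+np.array(off)
    q=ray(im,px,z); e=np.roll(q,-1,0)-q
    print(n,q.round(1).tolist(),"c",q.mean(0).round(1),"len",np.linalg.norm(e,axis=1).round(1),"ang",np.degrees(np.arctan2(e[:,1],e[:,0])).round(1))
rep("heel top",t,[(74,100),(133,65),(212,210),(155,240)],5,(300,205),50)
rep("heel side",s,[(480,100),(632,64),(660,102),(503,136)] -np.array([400,0]),400/70,(280,180),50)
rep("bed top",t,[(62,43),(265,45),(253,552),(42,550)],4.8,(215,155),20)
rep("bed side",s,np.array([(363,62),(773,92),(767,230),(330,180)])-np.array([312,0]),3.84,(220,220),20)
rep("bolts top",t,[(84,65),(244,67),(233,527),(65,524)],4.8,(215,155),22)
rep("bolts side",s,np.array([(377,70),(752,97),(749,196),(352,164)])-np.array([312,0]),3.84,(220,220),22)
rep("plate top edge front",t,[(86,222),(210,224)],4.8,(215,155),78)
# strip / mask of wood
for n,im,box in(("top",t,(215,155,65,125)),("side",s,(220,220,125,65))):
    hsv=cv2.cvtColor(im["frame"],cv2.COLOR_RGB2HSV); x,y,w,h=box
    m=cv2.inRange(hsv,(8,70,90),(25,255,255))
    mm=np.zeros_like(m);mm[y:y+h,x:x+w]=m[y:y+h,x:x+w]
    c=max(cv2.findContours(mm,0,2)[0],key=cv2.contourArea)
    print(n,cv2.approxPolyDP(cv2.convexHull(c),3,True).reshape(-1,2).tolist())
E
```

```text
heel top [[550.3, -15.8], [569.9, -47.5], [491.6, -90.0], [475.0, -59.6]] c [521.7 -53.2] len [37.3 89.1 34.6 87.1] ang [ -58.3 -151.5  118.5   30.2]
heel side [[572.8, -48.8], [495.0, -90.1], [478.7, -58.0], [558.2, -19.4]] c [526.2 -54.1] len [88.2 36.  88.4 32.9] ang [-152.1  116.9   25.9  -63.5]
bed top [[727.5, 229.9], [727.3, 110.1], [429.9, 110.3], [429.1, 230.2]] c [578.4 170.1] len [119.7 297.5 119.9 298.4] ang [-9.01e+01  1.80e+02  9.04e+01 -1.00e-01]
bed side [[728.2, 110.5], [429.9, 109.3], [431.6, 244.7], [727.3, 231.4]] c [579.3 174. ] len [298.3 135.5 296.  120.9] ang [-179.8   89.3   -2.6  -89.6]
bolts top [[713.6, 216.1], [713.3, 122.0], [443.7, 121.8], [443.9, 217.4]] c [578.6 169.3] len [ 94.1 269.6  95.5 269.7] ang [ -90.2 -180.    89.9   -0.3]
bolts side [[715.9, 120.1], [444.9, 118.5], [444.4, 216.8], [715.0, 216.6]] c [580. 168.] len [271.1  98.4 270.6  96.5] ang [-179.6   90.3   -0.   -89.4]
plate top edge front [[607.2, 204.2], [606.8, 134.9]] c [607.  169.6] len [69.3 69.3] ang [-90.3  89.7]
top [[269, 164], [267, 270], [226, 270], [228, 164]]
side [[224, 266], [233, 236], [339, 244], [338, 279], [228, 271]]
```

The bare-wood candidates in the top view are (332,243), (390,201) and (416,269). The first has a high part with a black strip and a step down to a low toe at (342,260), so it is the brace. (390,201) has no notch and is the plain brace; (416,269) is the short block. Purple (450,226), (356,308) and red (249,308) are the look-alikes. The enlarged crop confirms the heel and toe, with the tall end at upper left.

The jig is at about (539,170) with yaw 0, and its stop faces +x.

```bash
cat >> h.py <<'E'
def shift(target,yaw_deg):
    """tool shift and tool yaw for TCP target, tool x at world yaw"""
    from workcell import ctrl
    o=ctrl.get_obs(); R=cv2.Rodrigues(np.array(o["orientation"]))[0]
    a=np.degrees(np.arctan2(R[1,0],R[0,0]))
    d=R.T@(np.array(target)-o["ee_pos"])
    print("t",round(o["t"],2),"pos",o["ee_pos"].round(1),"yaw",a.round(2),"zaxis",R[:,2].round(3),"w",round(o["width"],1),"F",o["ft_force"].round(1),"M",o["moment"].round(2),"q",o["qpos"].round(2))
    print("shift",d.round(1),"turn",round(a-yaw_deg,2))
E
python3 -c "
from h import *
shift((520,-56,150),28.3)"
```

```text
t 0.1 pos [ 282.2 -557.1  222. ] yaw 26.86 zaxis [-0.001  0.001 -1.   ] w 88.2 F [ 0.4  0.  -0.3] M [-0.08 -0.02 -0.  ] q [-1.12  0.42  1.63 -0.    1.09 -0.02]
shift [ 438.6 -339.5   72.5] turn -1.44
```

move_arm(increments=[0,36,-28,0,0,0,73,-57,0,0,0,110,-85,0,-1.4,0,150,-115,0,-1.4,0,190,-146,5,-1.4,0,230,-177,15,-1.4,0,270,-208,25,-1.4,0,310,-240,35,-1.4,0,350,-272,50,-1.4,0,390,-304,60,-1.4,0,425,-330,70,-1.4,0,438.6,-339.5,72.5,-1.4])

```text
t: 1.6
ee_pos: [520.2, -54.1, 149.2]
orientation: [-3.044, -0.77, 0.002]
ft_force: [-0.2, 0.2, -0.4]
width: 87.8
```

Run:
```python
from h import *
from workcell import ctrl
for n in ("top","side"):
    im=ctrl.get_image(n); pickle.dump(im,open(f"{n}1.pkl","wb"))
    x,y=(290,200) if n=="top" else (240,120)
    cv2.imwrite(f"pics/{n}1.png",cv2.resize(im["frame"][y:y+100,x:x+130,::-1],(780,600),interpolation=cv2.INTER_CUBIC))
shift((520,-56,11),28.3)
```

```text
t 1.7 pos [520.2 -55.1 149.6] yaw 28.38 zaxis [-0.001  0.001 -1.   ] w 87.6 F [ 0.5 -1.   0.2] M [-0.03 -0.01  0.02] q [-0.13  0.38  1.91  0.    0.86  0.95]
shift [ -0.6   0.9 138.6] turn 0.08
```

View pics/side1.png

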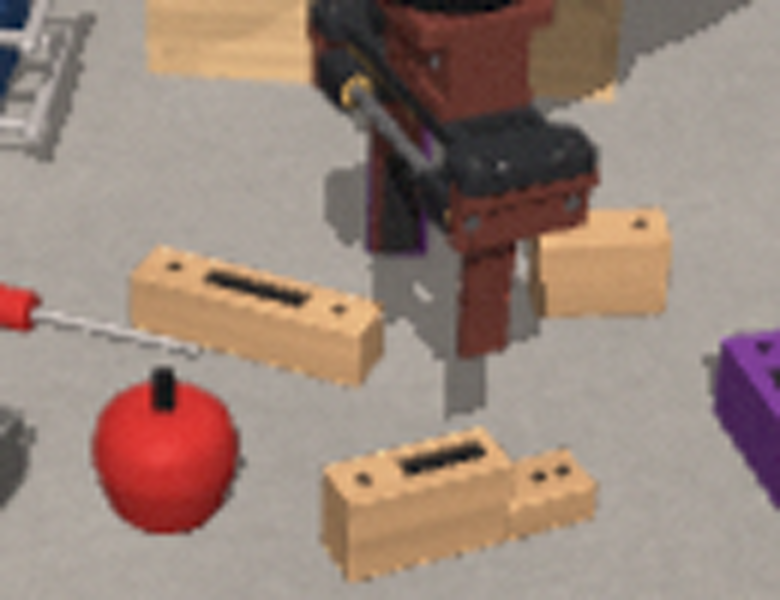

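The brace is clear below the open jaws, with the apple and plain brace outside the finger path. Descending and gripping.

move_arm(increments=[0,-0.5,1,40,0,0,-0.5,1,80,0,0,-0.5,1,110,0,0,-0.5,1,128,0,0,-0.5,1,136.5,0,0,-0.5,1,136.5,0,120,-0.5,1,136.5,0,200,-0.5,1,136.5,0,255,-0.5,1,136.5,0,255,-0.5,1,136.5,0,255,-0.5,1,136.5,0,255,-0.5,1,136.5,0])

```text
t: 3.2
ee_pos: [520.2, -56.0, 13.1]
orientation: [-3.044, -0.77, 0.001]
ft_force: [-0.3, 0.4, 0.2]
width: 35.7
```

Run:
```python
from h import *
from workcell import ctrl
for n in ("top","side"):
    im=ctrl.get_image(n); pickle.dump(im,open(f"{n}2.pkl","wb"))
    x,y=(290,200) if n=="top" else (250,140)
    cv2.imwrite(f"pics/{n}2.png",cv2.resize(im["frame"][y:y+100,x:x+130,::-1],(780,600),interpolation=cv2.INTER_CUBIC))
shift((520,-56,90),28.3)
```

```text
t 3.3 pos [520.1 -56.   13.1] yaw 28.38 zaxis [-0.001  0.001 -1.   ] w 35.7 F [-0.1 -0.   2.5] M [ 0.03 -0.01 -0.01] q [-0.13  0.62  1.95  0.    0.58  0.94]
shift [ -0.1  -0.2 -76.9] turn 0.08
```

View pics/side2.png

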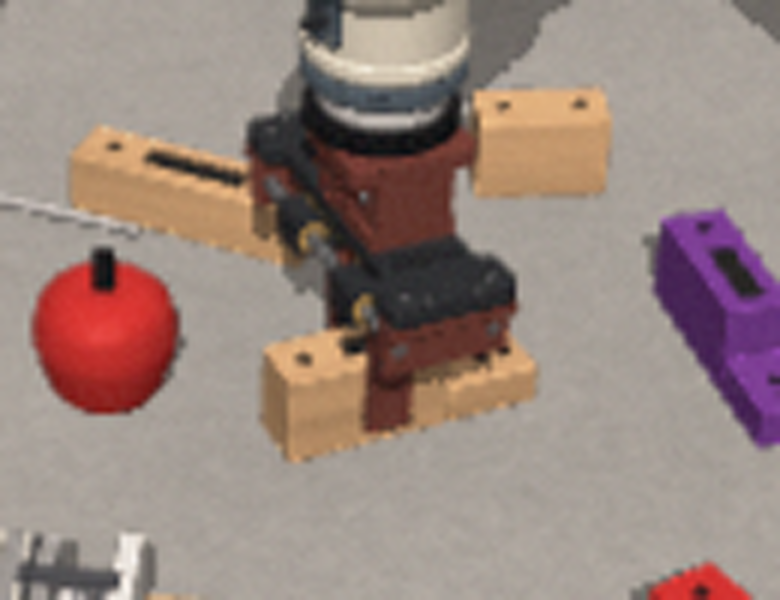

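Gripped: width 35.7 mm, fingers across the heel in the side view. Lifting.

move_arm(increments=[255,0,0,-15,0,255,0,0,-40,0,255,0,0,-70,0,255,0,0,-95,0,255,0,0,-105,0,255,0,0,-105,0,255,0,0,-105,0])

```text
t: 4.18
ee_pos: [519.6, -56.1, 117.4]
orientation: [-3.044, -0.77, 0.004]
ft_force: [-0.4, 0.2, -1.2]
width: 36.0
```

Run:
```python
from h import *
shift((525,170,118),0)
```

```text
t 4.17 pos [519.6 -56.1 117.4] yaw 28.38 zaxis [-0.003  0.001 -1.   ] w 36.0 F [-0.4  0.2 -1.2] M [ 0.02  0.02 -0.06] q [-0.13  0.43  1.92  0.    0.79  0.94]
shift [ 112.2 -196.4   -0.3] turn 28.38
```

move_arm(increments=[255,8,-14,0,0,255,22,-39,0,4,255,38,-66,0,9,255,54,-95,0,14,255,70,-123,0,19,255,86,-150,0,24,255,100,-175,0,28.4,255,108,-190,0,28.4,255,112.2,-196.4,0,28.4,255,112.2,-196.4,0,28.4,255,112.2,-196.4,0,28.4])

```text
t: 5.55
ee_pos: [524.8, 169.3, 117.6]
orientation: [-3.14, 0.001, 0.005]
ft_force: [0.2, 0.2, -1.9]
width: 35.8
```

Run:
```python
from h import *
from workcell import ctrl
for n in ("top","side"):
    im=ctrl.get_image(n); pickle.dump(im,open(f"{n}3.pkl","wb"))
    x,y=(190,160) if n=="top" else (210,150)
    cv2.imwrite(f"pics/{n}3.png",cv2.resize(im["frame"][y:y+120,x:x+156,::-1],(780,600),interpolation=cv2.INTER_CUBIC))
shift((525,170,33),0)
```

```text
t 5.65 pos [525.  169.3 117.7] yaw -0.06 zaxis [-0.003  0.001 -1.   ] w 35.8 F [ 0.8 -1.3 -1.9] M [ 0.03 -0.01  0.  ] q [0.29 0.46 1.86 0.   0.82 1.86]
shift [ 0.3 -0.6 84.7] turn -0.06
```

View pics/side3.png

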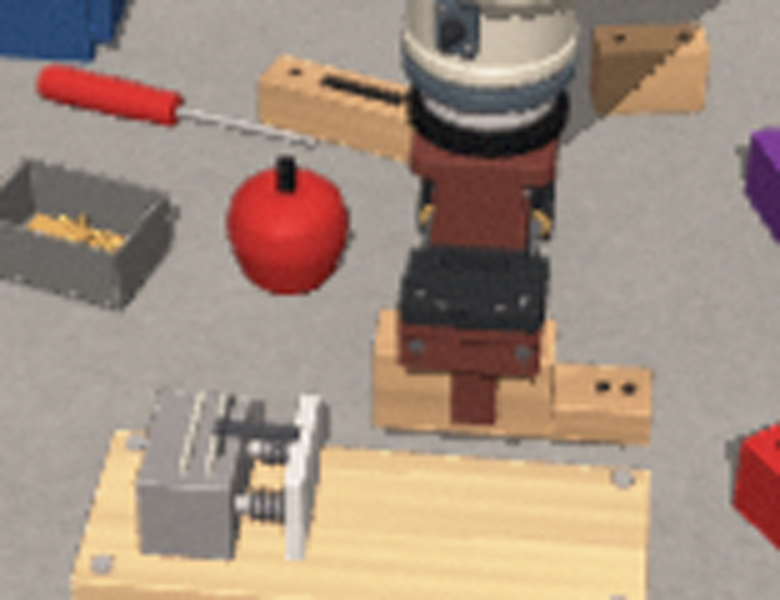

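View pics/top3.png

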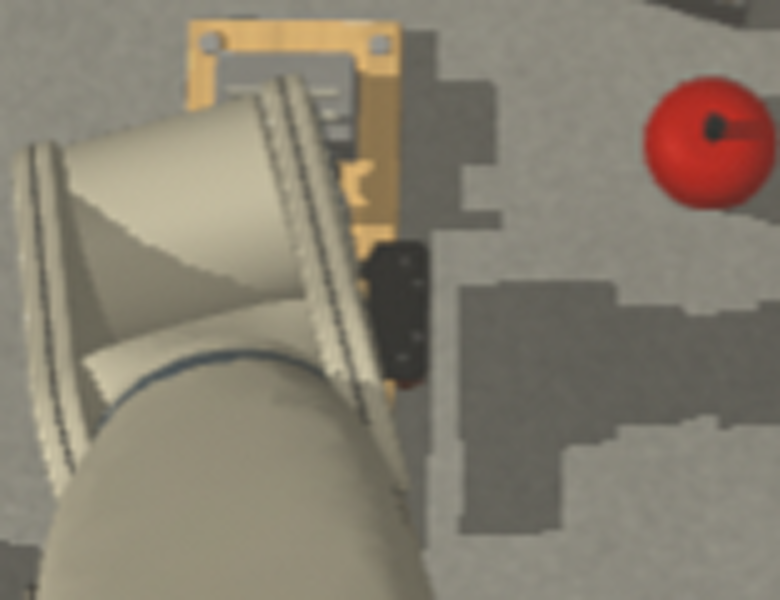

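Run:
```python
from h import *
s=pickle.load(open("side3.pkl","rb"))
c=(np.array([(375,428),(649,443),(651,371),(375,384)],float)+.5)/5-.5+np.array([210,150])
T=s["pose"]
print(ray(s,c[:2],104.6)); 
for xf in(572,575,578): print(xf,((proj(s,[(xf,187.5,104.6),(xf-140,187.5,104.6),(xf,187.5,154.6)])-[210,150]+.5)*5).round(0).tolist())
```

```text
[[574.84366554 186.68158844]
 [436.01335161 182.45564984]]
572 [[381.0, 430.0], [657.0, 451.0], [382.0, 354.0]]
575 [[375.0, 430.0], [651.0, 450.0], [376.0, 354.0]]
578 [[369.0, 429.0], [645.0, 450.0], [370.0, 353.0]]
```

The brace hangs level with its face at x≈575, 34 mm before the plate, centred near y≈169. Lowering it onto the bed.

move_arm(increments=[255,0,-0.6,15,0,255,0,-0.6,40,0,255,0,-0.6,62,0,255,0,-0.6,76,0,255,0,-0.6,81,0,255,0,-0.6,83,0,255,0,-0.6,84,0,255,0,-0.6,85,0,255,0,-0.6,85,0,255,0,-0.6,85,0])

```text
t: 6.9
ee_pos: [525.1, 170.2, 33.1]
orientation: [-3.14, 0.002, 0.003]
ft_force: [-0.8, -0.1, 2.5]
width: 35.7
```

Run:
```python
from h import *
from workcell import ctrl
for n in ("side",):
    im=ctrl.get_image(n); pickle.dump(im,open(f"{n}4.pkl","wb"))
    x,y=(190,160) if n=="top" else (210,190)
    cv2.imwrite(f"pics/{n}4.png",cv2.resize(im["frame"][y:y+100,x:x+130,::-1],(780,600),interpolation=cv2.INTER_CUBIC))
shift((569,170,33),0)
```

```text
t 6.95 pos [525.1 170.2  33.1] yaw -0.06 zaxis [-0.002  0.002 -1.   ] w 36.1 F [-0.7  0.7  2.9] M [ 0.05 -0.06 -0.06] q [0.29 0.6  1.89 0.   0.65 1.86]
shift [43.9  0.1  0. ] turn -0.06
```

View pics/side4.png

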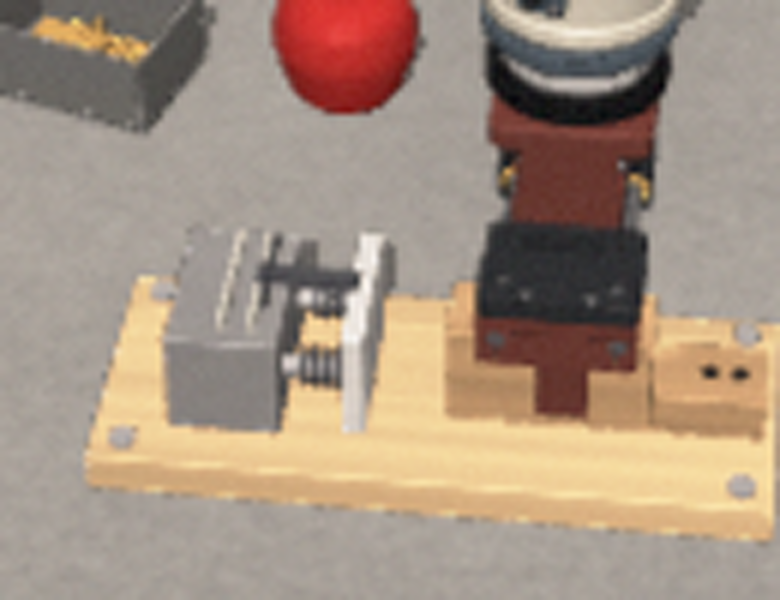

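The brace sits on the bed, with about 4 N on it. Sliding towards the plate in stages.

move_arm(increments=[255,4,0,0,0,255,9,0,0,0,255,14,0,0,0,255,19,0,0,0,255,23,0,0,0,255,26,0,0,0,255,28,0,0,0,255,28,0,0,0])

```text
t: 7.95
ee_pos: [553.5, 170.1, 33.1]
orientation: [-3.14, 0.002, 0.002]
ft_force: [-1.8, 0.6, 4.1]
width: 36.0
```

Run:
```python
from h import *
shift((569,170,33),0)
```

```text
t 7.95 pos [553.5 170.1  33.1] yaw -0.06 zaxis [-0.001  0.002 -1.   ] w 36.0 F [-1.8  0.6  4.1] M [-0.09  0.23  0.01] q [0.28 0.63 1.83 0.   0.69 1.85]
shift [15.5  0.1  0.1] turn -0.06
```

move_arm(increments=[255,2,0,0,0,255,4,0,0,0,255,6,0,0,0,255,8,0,0,0,255,8,0,0,0,255,8,0,0,0])

```text
t: 8.7
ee_pos: [559.2, 170.3, 33.1]
orientation: [-3.14, 0.002, 0.009]
ft_force: [-10.7, 1.7, 11.9]
width: 35.8
```

Run:
```python
from h import *
from workcell import ctrl
for n in ("side",):
    im=ctrl.get_image(n); pickle.dump(im,open(f"{n}5.pkl","wb"))
    x,y=(225,205)
    cv2.imwrite(f"pics/{n}5.png",cv2.resize(im["frame"][y:y+75,x:x+100,::-1],(800,600),interpolation=cv2.INTER_CUBIC))
shift((569,170,33),0)
```

```text
t 8.75 pos [559.2 170.2  33.1] yaw -0.05 zaxis [-0.006  0.001 -1.   ] w 36.0 F [-11.3   3.6  11.5] M [0.33 1.49 0.06] q [0.27 0.64 1.81 0.   0.7  1.84]
shift [9.8 0.2 0. ] turn -0.05
```

View pics/side5.png

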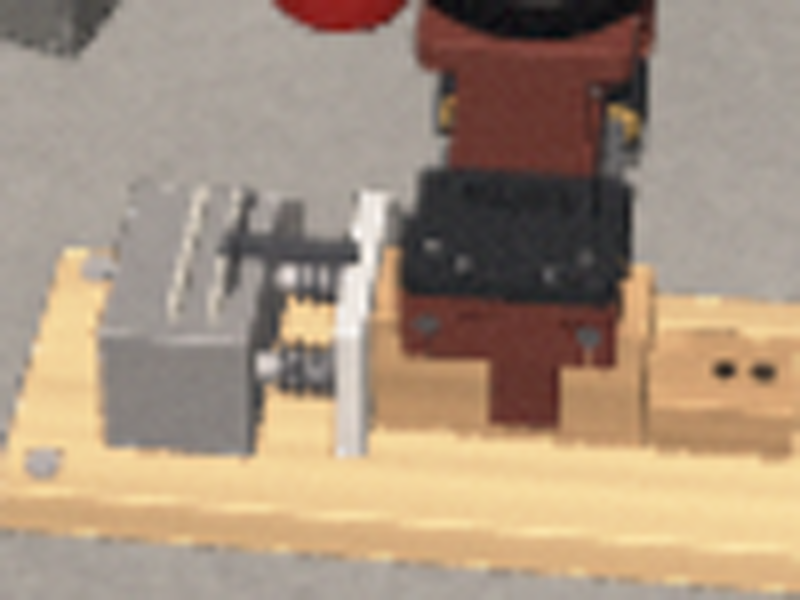

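Contact: about 11 N at the wrist (including bed friction), with the pointer just at the near rib. Easing the downward force and pushing further.

move_arm(increments=[255,2.5,0,-0.4,0,255,4,0,-0.5,0,255,5.5,0,-0.5,0,255,7,0,-0.5,0,255,8,0,-0.5,0,255,8,0,-0.5,0,255,8,0,-0.5,0])

```text
t: 9.62
ee_pos: [563.6, 170.2, 33.0]
orientation: [-3.141, 0.001, 0.02]
ft_force: [-13.4, 1.8, 11.2]
width: 35.9
```

Run:
```python
from h import *
from workcell import ctrl
for n in ("side",):
    im=ctrl.get_image(n); pickle.dump(im,open(f"{n}6.pkl","wb"))
    x,y=(225,205)
    cv2.imwrite(f"pics/{n}6.png",cv2.resize(im["frame"][y:y+75,x:x+100,::-1],(800,600),interpolation=cv2.INTER_CUBIC))
shift((569,170,33),0)
```

```text
t 9.68 pos [563.6 170.2  33. ] yaw -0.05 zaxis [-0.013  0.    -1.   ] w 35.5 F [-14.8   2.3  10.7] M [0.47 1.86 0.12] q [0.27 0.64 1.79 0.01 0.72 1.84]
shift [ 5.4  0.2 -0. ] turn -0.05
```

View pics/side6.png

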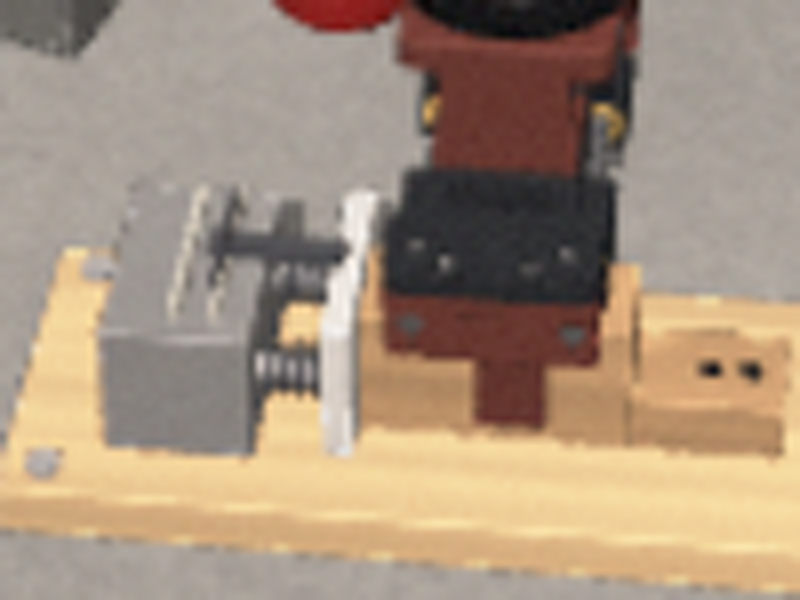

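Travel is about 5 mm and the pointer has just passed the near rib. About 5 mm more, plus the compliance lag.

move_arm(increments=[255,4,0,-0.5,0,255,5.5,0,-0.7,0,255,7,0,-0.7,0,255,8,0,-0.7,0,255,9,0,-0.7,0,255,9,0,-0.7,0,255,9,0,-0.7,0])

```text
t: 10.55
ee_pos: [567.8, 170.2, 32.8]
orientation: [3.141, -0.001, -0.035]
ft_force: [-17.2, 2.7, 10.3]
width: 35.5
```

Run:
```python
from h import *
from workcell import ctrl
for n in ("side","top"):
    im=ctrl.get_image(n); pickle.dump(im,open(f"{n}7.pkl","wb"))
    x,y=(225,205) if n=="side" else (215,150)
    cv2.imwrite(f"pics/{n}7.png",cv2.resize(im["frame"][y:y+75,x:x+100,::-1],(800,600),interpolation=cv2.INTER_CUBIC))
shift((569,170,33),0)
```

```text
t 10.65 pos [567.8 170.2  32.9] yaw -0.04 zaxis [-0.022 -0.001 -1.   ] w 36.0 F [-16.9   3.3  12.6] M [0.6  2.28 0.1 ] q [0.27 0.65 1.78 0.01 0.73 1.83]
shift [ 1.2  0.2 -0.2] turn -0.04
```

View pics/side7.png

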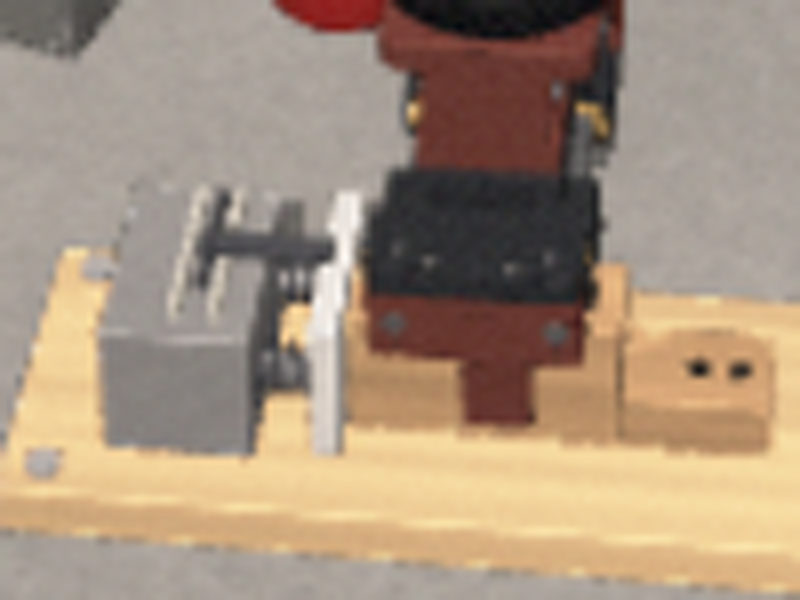

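View pics/top7.png

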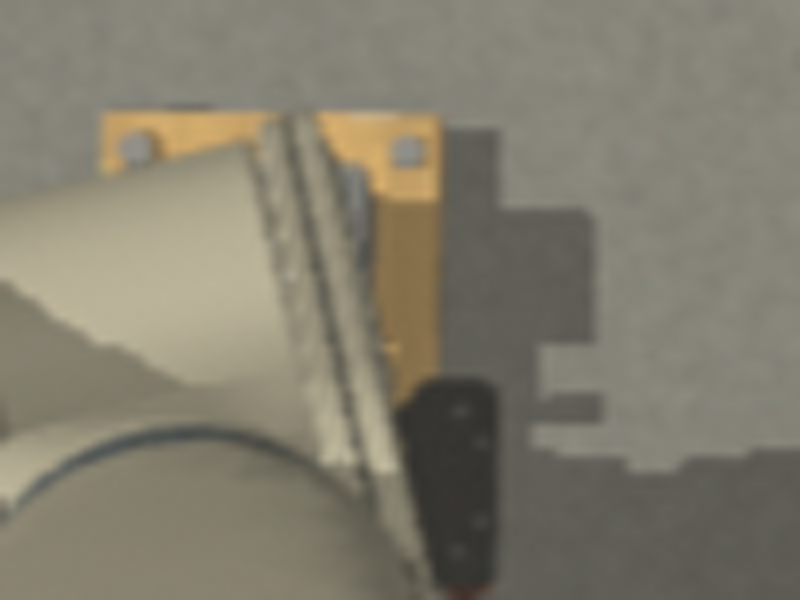

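The pointer's crossbar stands midway between the two ribs: bar at crop column 207, ribs at 189 and 226. The brace is flat against the plate. I'll make one steadiness check and then hand in without moving, so the push stays as it is.

Run:
```python
from h import *
from workcell import ctrl
for i in range(6):
    im=ctrl.get_image("side")
    if i%3==2: shift((569,170,33),0)
cv2.imwrite("pics/side8.png",im["frame"][:,:,::-1])
d=cv2.absdiff(im["frame"],pickle.load(open("side7.pkl","rb"))["frame"])[215:270,235:325]
print("mean pixel change",d.mean())
```

```text
t 10.8 pos [567.8 170.1  32.9] yaw -0.04 zaxis [-0.022 -0.001 -1.   ] w 35.6 F [-16.8   3.8  11.8] M [0.55 2.3  0.12] q [0.27 0.65 1.78 0.01 0.73 1.83]
shift [ 1.2  0.1 -0.2] turn -0.04
t 10.95 pos [567.8 170.2  32.9] yaw -0.04 zaxis [-0.022 -0.001 -1.   ] w 35.7 F [-16.8   2.6  12.1] M [0.57 2.31 0.1 ] q [0.27 0.65 1.78 0.01 0.73 1.83]
shift [ 1.2  0.2 -0.2] turn -0.04
mean pixel change 1.7263299663299663
```

View pics/side8.png

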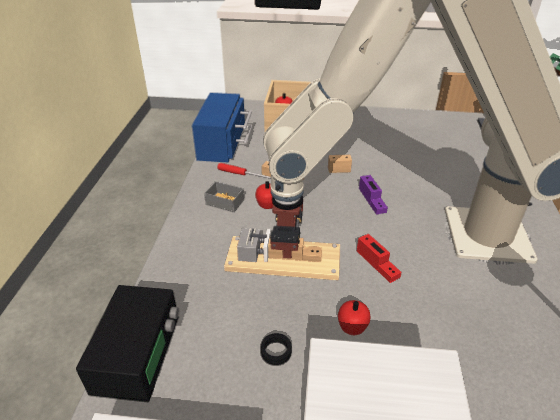

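The picture is steady: the brace is held on the plate at (267,245), and the bystanders I can see are where they started.

```bash
python3 -c "
from workcell import ctrl
print(ctrl.close_job())"
```

```text
the job is handed in; nothing more can be done
None
```

The notched brace is held flat on the bed and pressed against the stop, with the pointer about midway between the two white ribs. I handed the job in at about 11 s of the 45 s allowed; no verdict was reported.

I gripped the brace across its heel, lifted it, and turned it square to the jig. I set it down about 34 mm short of the plate, then slid it in slowly.

**Last checks before handing in:**
- **Stop travel:** about 9–10 mm, judged from the side picture and the tool's position, so roughly 10 N on the plate.
- **Steadiness:** the arm did not move over the last 0.3 s, the fingers read about 36 mm, and the tool was at y = 170 mm and within 0.1° of square.
- **Other things on the bench:** those visible in the side view look unmoved. The arm hides most of the plain brace there, and I checked this only by eye.

**Did not fully agree:**
- **Wrist force:** it read about 17 N along the pressing direction, more than the spring alone. I put the extra down to friction from about 12 N of downward force on the bed, which I tried to ease but could not reduce.
- **Tool tilt:** the tool pitched about 0.02 rad while pushing. The brace itself still looked flat.
- **Top view:** the arm hid the gauge in the last top picture, so the pointer position comes from the side camera only.

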